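Tamp the cassava chunks level in the storage box

ROBOT

A 6-joint arm with a two-finger parallel gripper is mounted at the origin on the work surface. World frame = base frame: x ahead of the robot, y to its left, z up, the work surface at z = 0. Lengths are in m, angles in rad, forces in N, time in s.
With the tool pointing down it reaches from about 0.375 to 0.9 m from the base axis. Payload 3.1 kg.
Tool frame: the origin (TCP) lies midway between the tips of the shut fingers; the grasp point (between the pads) lies manip.grip_depth behind it (manip.grip_depth is the distance from the TCP to the grasp point, in m); z points along the fingers, y is the direction in which the jaws open and shut (so a half turn about z gives the same grasp; the last joint's range is limited). The gripper opens to 85 mm and grips with 20 to 120 N. Pads are 22 mm wide; open, the fingers measure 114 mm over their backs; the gripper's body (76 mm by 85 mm) begins 54 mm behind the grasp point. The pads swing forward as they close: fully open they stand 13 mm farther back than shut.
Start: joints at [0.975, 0.527, 1.433, -0, 1.181, -0.178], TCP at [0.254, 0.571, 0.231] pointing down, gripper open.
Joint ranges: [-3.08, 3.08], [-0.75, 2.2], [0.22, 2.44], [-1.43, 4.57], [0, 2.65], [-2.85, 2.85]. Speed limits (rad/s): [2.79, 2.79, 3.14, 3.14, 3.14, 3.14].

INTERFACE

Orientations are given as a unit quaternion [x, y, z, w].
In Python, from station import manip, vision gives the robot as it stands.
- The arm moves only by the shell command python3 -m crank 'ROWS' [FORCE]. ROWS is JSON, a list of rows, each an object with "grip": the closure, from 0 (fully open) to 1 (shut); "offset": the shift along the tool's x, y, z in mm, a list of three; "angular": the turn, a rotation vector about the tool's x, y, z in degrees, a list of three. A call has 1 to 10 rows; each row is the pose to reach, as a shift and turn from the pose commanded when the call began, along the tool's axes at that moment; what a row does not reach only later rows make up. A row lasts 1/10 s, in which the tool goes at most 50 mm and 8.59 degrees, less where a joint would pass 70% of its speed; a pose out of reach is approached as far as the arm can. A call with a gripper value outside its range is refused whole. The fingers move at their own pace and stop on an object; FORCE is the grip in N (left out, the last holds). Time passes only in rows, so rows that repeat a pose let the fingers close. It gives the time, the measured TCP pose, the force and the opening at its end, in the units of the state.
- manip.sense(): the state, without advancing time (a new reading comes with each control period).
- vision.snapshot(name): name is "scene" or "top"; returns a dict with "pixels" (384x512x3 uint8, red, green, blue), "intrinsics" (3x3 intrinsics, pixels), "dist" ([k1, k2, p1, p2, k3] as OpenCV has them; the pictures are not rectified), "R" (3x3) and "t" (3): a world point X has camera coordinates R X + t. Camera axes: x right, y down, z forward; pixel columns grow to the right and rows downward; lengths in m; the calibration is good to about 2 mm. A picture is of the moment at which its call begins. There is no depth.
- manip.sign_off(): hands the job in, once; it reports no verdict.
The state is a dict: "t": time; "q": joint angles; "qd": joint speeds; "tau": joint torques, N m; "tcp_pos": TCP position; "tool_rot": TCP orientation; "force": force on the tool from outside, world axes, zero at the start; "ft_torque": the same for the moment, N m; "finger_gap": opening from 0.0 (shut) to 1.0 (fully open).
Only numpy, scipy, OpenCV 4.12 (cv2) and the standard library are available. Lean on these libraries where they do the work, as an engineer would, in place of code of your own. Each camera call takes 0.05 s, during which the arm holds its last target.

TASK

Take the pale flat-footed tamper from the brown dish and tamp the two chunks that stand proud in the open cell of the storage box down until the whole row sits level, every chunk flat on the floor of the cell, finishing each with a firm, steady push of about 18 newtons held for half a second; never let the push reach 35 newtons, since they crack, and do not press on them with the gripper. Then stand the tamper upright in the middle of the dish again and let go, leaving the mortar, bowl, scoop and dish where they are.

Things in the scene. Friction and masses are not known exactly. Their poses are not given: they have to be found in the camera images.
- box: fixed grey-blue plastic storage box with two cells side by side along its y, 126 (x) x 244 (y) x 62 tall. Origin: centre of its underside, z up. Walls 4 thick, floor 6 thick (inner floor at z = 6), rim at z = 62. The open work cell is centred on x = +35 and 48 wide. The cell at x -59 to +7 is already packed solid, level with z = 42; its pieces are fixed.
- cell (a point): centre of the work cell's inner floor, axes as the box's. A row of five chunks runs along y, from the end wall at y = -117 to the divider at about y = +91; the first, at the end wall, is jammed fast on the floor and does not move. Chunks on the floor have undersides at z = 0 here; the rim is at z = 56.
- flap (a point): middle of the top edge of the box's raised flap lid, 240 long (along y), 5 thick; it stands on the box's -x rim, leans back from the cells, and its top is about 178 above the ground. Fixed: not to be closed.
- divider (a joint): grey sliding plate (46 wide, 50 tall, 6 thick) closing the +y end of the row: 0 at the start, up to 0.018 m towards +y. It grips its rails and yields only when pushed with about 3 N; it stays where it is left.
- chunk2: loose tan keystone-shaped chunk of dried cassava, 42 wide (x); 24 long (y) at its flat underside, widening evenly to 44 at 30 up, flat top; only known to be 33 to 40 tall. Origin: centre of the underside, z up. Second or fourth in the row, at first proud by about 15, its taper in a gap 5 to 7 too narrow. Pressed on top it wedges down at some 4 to 16 N and stops hard on the floor: meet that slowly, under 10 mm/s.
- chunk3: loose cream block-shaped chunk of dried cassava, 42 (x) x 44 (y) x 36 tall, origin at the centre of its underside, z up. Third (middle) in the row. On the floor.
- chunk4: loose tan keystone-shaped chunk of dried cassava, 42 wide (x); 24 long (y) at its flat underside, widening evenly to 44 at 30 up, flat top; only known to be 33 to 40 tall. Origin: centre of the underside, z up. Second or fourth in the row, at first proud by about 15, its taper in a gap 5 to 7 too narrow. Pressed on top it wedges down at some 4 to 16 N and stops hard on the floor: meet that slowly, under 10 mm/s.
- chunk5: loose cream block-shaped chunk of dried cassava, 42 (x) x 44 (y) x 36 tall, origin at the centre of its underside, z up. Last in the row, at the divider. On the floor.
- tamper: loose pale wooden tamper (short flat-footed pestle), round, 150 tall, about 0.22 kg, standing upright in the dish. Origin: centre of its flat foot, z up the handle. Foot 36 across, 22 tall, then a cone to the straight handle, 26 across from 34 to 142 up, rounded top. Gripped from above about 115 above the foot, the gripper clears box and lid.
- dish: loose brown ceramic dish, 124 across the rim, 18 tall, 0.45 kg; flat inside bottom 7 above the ground and about 86 across. Origin at the centre of its underside.
- mortar: broad wooden mortar, 170 across, 100 tall, bystander. Origin at the centre of its underside.
- bowl: stainless bowl, 150 across, 60 tall, bystander. Origin at the centre of its underside.
- scoop: turquoise plastic scoop, about 190 long, 60 wide, 35 tall, bystander. Origin under it, handle towards its -x.
Not all that is in view belongs to the job. Leave any blue look-alike of the chunk5 alone. What is shaped like the chunk4 but purple is not meant.

How it is judged:
By the outcome, as a careful person would: the job done as asked, in the order asked, and still so for the second after the job is handed in, with the robot touching nothing.
It also fails if it takes over 72 s, if anything falls off the work surface, if the arm or the gripper's body presses on something with over 40 N, if the wrist force passes 120 N, or if a joint passes its speed limit or range.

## Working session

There is one attempt and no reset: what is moved stays moved. The work goes in short steps, Python scripts to look and compute and a shell command to move; the robot and the scene stay as the last step left them, time stands still between calls to the robot, and variables do not carry over. Pictures are saved under pics/ and viewed, and the job is handed in when it is done.

```bash
ls; mkdir -p pics; python3 - <<'E'
from station import manip, vision
import cv2,pickle
s=manip.sense();print(s, manip.grip_depth)
d={}
for n in("scene","top"):
    c=vision.snapshot(n);d[n]=c
    cv2.imwrite(f"pics/{n}0.png",cv2.cvtColor(c["pixels"],cv2.COLOR_RGB2BGR))
    print(n,c["intrinsics"],c["dist"],c["R"],c["t"])
pickle.dump(d,open("c0.pkl","wb"))
E
```

```text
pics
{'t': 0.0, 'q': array([ 9.74532866e-01,  5.28446432e-01,  1.43388505e+00,  1.57673609e-06,
        1.18139256e+00, -1.78507759e-01]), 'qd': array([-0.00110237,  0.00214022,  0.00062434, -0.00114186, -0.00179849,
       -0.00120643]), 'tau': array([-5.72706467e-04, -4.42350233e+01, -1.78021663e+01, -2.42310425e-04,
        8.48575757e-03, -2.93422119e-06]), 'tcp_pos': array([0.25314441, 0.5706696 , 0.23035123]), 'tool_rot': array([ 2.07362448e-01,  9.78263604e-01, -9.86450400e-04, -4.03261163e-04]), 'force': array([-0.16923469, -0.05425406, -0.81849215]), 'ft_torque': array([-0.01190722,  0.02541712,  0.04095122]), 'finger_gap': 0.994848693300832} 0.0187
scene [[423.30618198   0.         256.89799604]
 [  0.         423.30618198 193.0420472 ]
 [  0.           0.           1.        ]] [0.00719448 0.         0.         0.         0.        ] [[ 0.35498591  0.93471664  0.01702383]
 [ 0.51270275 -0.17942217 -0.83960918]
 [-0.78174222  0.3067776  -0.54292413]] [-0.18032642 -0.21314971  1.69384693]
top [[485.30590362   0.         252.9746677 ]
 [  0.         485.30590362 202.34078401]
 [  0.           0.           1.        ]] [-0.12811384  0.          0.          0.          0.        ] [[-0.00908417 -0.99983391 -0.01579984]
 [-0.998928    0.0097909  -0.04524374]
 [ 0.04539092  0.0153719  -0.99885102]] [-0.03029534  0.59791899  1.19661528]
```

View pics/scene0.png

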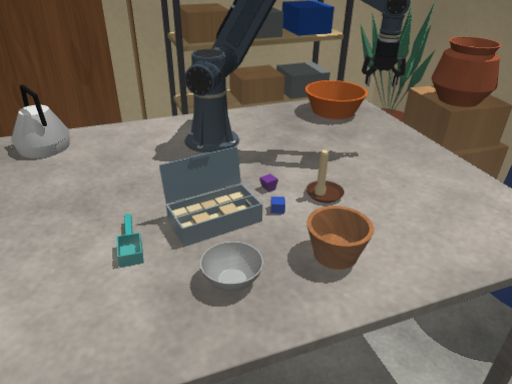

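View pics/top0.png

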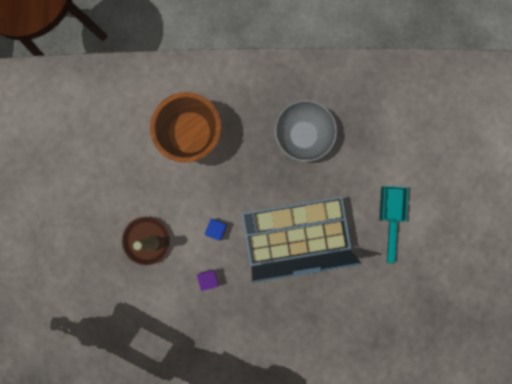

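The scene view has the tamper in the dish near (323,180) and the box near (212,205). In the top view the dish is at (147,241), the work-cell row runs (258,220) to (340,210), and the blue and purple decoys are at (216,229) and (208,280). I'll zoom in next.

```bash
python3 - <<'E'
import cv2
a=cv2.imread("pics/top0.png")[185:290,230:370];cv2.imwrite("pics/tz.png",cv2.resize(a,None,fx=5.5,fy=5.5,interpolation=cv2.INTER_CUBIC))
a=cv2.imread("pics/scene0.png")[140:250,155:355];cv2.imwrite("pics/sz.png",cv2.resize(a,None,fx=4,fy=4,interpolation=cv2.INTER_CUBIC))
a=cv2.imread("pics/top0.png")[205:275,110:200];cv2.imwrite("pics/dz.png",cv2.resize(a,None,fx=6,fy=6,interpolation=cv2.INTER_CUBIC))
E
```

```text
(no output)
```

View pics/tz.png

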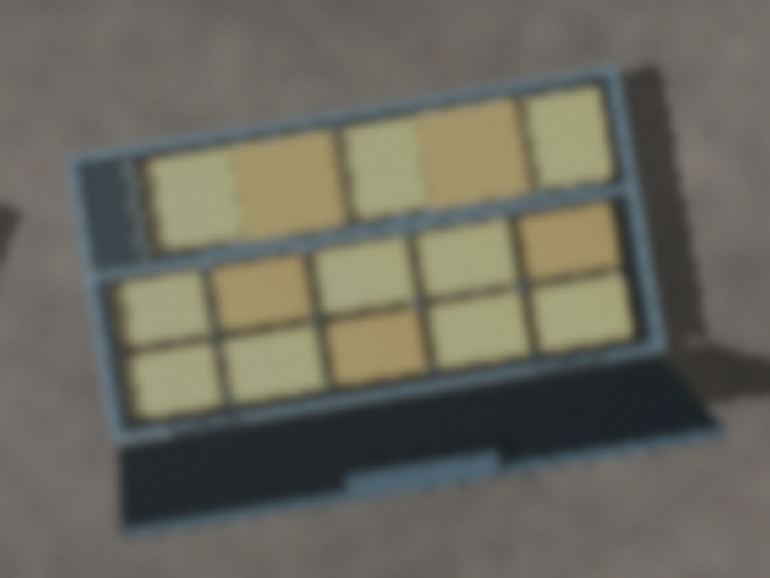

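View pics/sz.png

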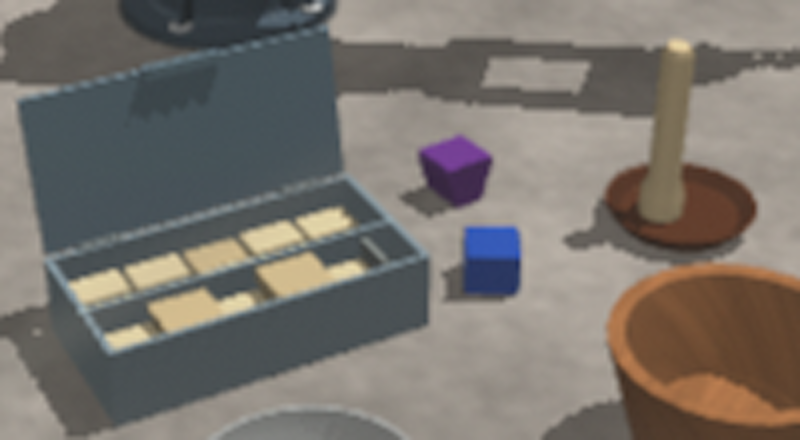

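View pics/dz.png

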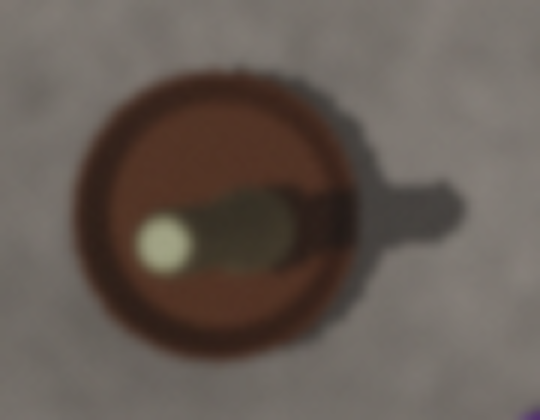

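```bash
cat > h.py <<'E'
import numpy as np,cv2
def ray(c,uv):
    p=cv2.undistortPoints(np.array([[uv]],float),c["intrinsics"],np.array(c["dist"]))[0,0]
    d=c["R"].T@np.array([p[0],p[1],1]);o=-c["R"].T@c["t"];return o,d
def plane(c,uv,z):
    o,d=ray(c,uv);return o+d*(z-o[2])/d[2]
def tri(c1,u1,c2,u2):
    o1,d1=ray(c1,u1);o2,d2=ray(c2,u2)
    s=np.linalg.lstsq(np.c_[d1,-d2],o2-o1,rcond=None)[0]
    a=o1+s[0]*d1;b=o2+s[1]*d2;return (a+b)/2,np.linalg.norm(a-b)
def proj(c,X):
    return cv2.projectPoints(np.array([X],float),cv2.Rodrigues(c["R"])[0],c["t"],c["intrinsics"],np.array(c["dist"]))[0][0,0]
E
python3 - <<'E'
import pickle,numpy as np,cv2
from h import *
np.set_printoptions(precision=4,suppress=True)
d=pickle.load(open("c0.pkl","rb"));T,S=d["top"],d["scene"]
tz=lambda x,y:((x+.5)/5.5-.5+230,(y+.5)/5.5-.5+185)
sz=lambda x,y:((x+.5)/4-.5+155,(y+.5)/4-.5+140)
dz=lambda x,y:((x+.5)/6-.5+110,(y+.5)/6-.5+205)
C=np.array([plane(T,tz(*p),.062)[:2] for p in[(72,157),(618,67),(662,352),(117,440)]])
print(C,np.linalg.norm(C-np.roll(C,-1,0),axis=1),C.mean(0))
yv=(C[0]-C[1])+(C[3]-C[2]);ang=np.arctan2(yv[1],yv[0])-np.pi/2
print("yaw deg",np.degrees(ang))
# scene rim corners
for p in[(428,262),(108,350),(47,260)]: print("scene rim",plane(S,sz(*p),.062))
# tan/chunk tops
ctr=C.mean(0);R=np.array([[np.cos(ang),-np.sin(ang)],[np.sin(ang),np.cos(ang)]])
loc=lambda P:(R.T@(P[:2]-ctr))*1000
for nm,t,s in[("A",(288,187),(292,274)),("B",(470,153),(186,309))]:
    P,e=tri(T,tz(*t),S,sz(*s));print(nm,P,e,loc(P))
for nm,p,z in [("c5",(195,203),.042),("A l",(232,200),.058),("A r",(343,180),.058),("c3 l",(345,175),.042),("B l",(418,160),.058),("Br",(524,142),.058),("c1",(568,135),.042)]:
    print(nm,loc(plane(T,tz(*p),z)))
g=np.array(T["pixels"]).astype(float)
print("dish",plane(T,dz(217,214),.018),"scene",plane(S,sz(681,205),.018))
P,e=tri(T,dz(165,244),S,sz(679,45));print("tamper top",P,e,plane(T,dz(165,244),.157))
print("top scene at .155",plane(S,sz(679,45),.155))
print("foot scene px of candidates", )
for z in(.007,.029): print(plane(S,sz(661,215),z))
E
```

```text
[[ 0.5698 -0.0118]
 [ 0.6067 -0.2501]
 [ 0.4825 -0.2675]
 [ 0.4469 -0.0303]] [0.2411 0.1254 0.2398 0.1243] [ 0.5265 -0.1399]
yaw deg 8.664214538193391
scene rim [ 0.5794 -0.0139  0.062 ]
scene rim [ 0.6045 -0.2491  0.062 ]
scene rim [ 0.4876 -0.2672  0.062 ]
A [ 0.5556 -0.1066  0.0575] 0.0018216313882729197 [33.8666 28.5494]
B [ 0.5696 -0.1867  0.056 ] 0.0024420448144722336 [ 35.6464 -52.7593]
c5 [33.9538 70.3464]
A l [32.5956 54.3838]
A r [33.4393  5.231 ]
c3 l [35.539   2.9441]
B l [ 36.7865 -28.4888]
Br [ 37.0865 -75.5269]
c1 [ 37.1133 -97.502 ]
dish [0.5051 0.2331 0.018 ] scene [0.5124 0.2306 0.018 ]
tamper top [0.4985 0.2199 0.1562] 0.0005041054937417906 [0.4985 0.2194 0.157 ]
top scene at .155 [0.4966 0.2213 0.155 ]
foot scene px of candidates
[0.5054 0.2175 0.007 ]
[0.535  0.1994 0.029 ]
```

```bash
cat > dish.py <<'E'
import numpy as np,cv2,sys
from h import *
np.set_printoptions(precision=4,suppress=True)
def dish(c,roi,z=.018):
    im=np.array(c["pixels"]);hsv=cv2.cvtColor(im,cv2.COLOR_RGB2HSV)
    m=((hsv[...,0]<14)&(hsv[...,1]>100)).astype(np.uint8)
    k=np.zeros_like(m);x0,y0,x1,y1=roi;k[y0:y1,x0:x1]=1;m*=k
    cs=max(cv2.findContours(m,0,cv2.CHAIN_APPROX_NONE)[0],key=cv2.contourArea)
    h=cv2.convexHull(cs)[:,0].astype(float)
    P=np.array([plane(c,p,z)[:2] for p in h])
    (cx,cy),r=cv2.minEnclosingCircle((P*1000).astype(np.float32))
    A=np.c_[2*P,np.ones(len(P))];s=np.linalg.lstsq(A,(P**2).sum(1),rcond=None)[0]
    print("dish minenc",cx,cy,r,"fit",s[:2],np.sqrt(s[2]+s[0]**2+s[1]**2))
    return s[:2]
E
python3 - <<'E'
import pickle
from dish import *
d=pickle.load(open("c0.pkl","rb"))
dish(d["top"],(110,205,185,275))
dish(d["scene"],(300,175,350,210))
T=np.array(d["top"]["pixels"])[205:275,110:200].astype(int)
m=((T[...,1]>120)&(T[...,1]-T[...,2]>15)).astype(np.uint8)
mm=cv2.moments(m,True);u=mm["m10"]/mm["m00"]+110;v=mm["m01"]/mm["m00"]+205
print(u,v,mm["m00"],plane(d["top"],(u,v),.154))
for X in([.4985,.2195,.007],[.4985,.2195,.157]): print(proj(d["scene"],X),proj(d["top"],X))
from station import manip
from scipy.spatial.transform import Rotation as Ro
s=manip.sense();R=Ro.from_quat(s["tool_rot"]).as_matrix();print(R)
print("tool mm",R.T@(np.array([.4985,.2195,.230])-s["tcp_pos"])*1000)
E
```

```text
dish minenc 504.61761474609375 233.627685546875 59.3350830078125 fit [0.5046 0.2333] 0.05870513325352311
dish minenc 510.1394958496094 231.98919677734375 60.526641845703125 fit [0.5092 0.2312] 0.05896614787224297
136.75 245.41666666666666 48.0 [0.498  0.2209 0.154 ]
[319.4042 192.1667] [152.0741 242.7116]
[324.2089 150.6531] [137.045  245.2326]
[[-0.914   0.4057 -0.0011]
 [ 0.4057  0.914  -0.0017]
 [ 0.0003 -0.0019 -1.    ]]
tool mm [-366.7056 -221.4751    0.7381]
```

```bash
python3 -m crank '[{"grip":0,"offset":[-22,-13,0],"angular":[0,0,0]},{"grip":0,"offset":[-62,-37,0],"angular":[0,0,0]},{"grip":0,"offset":[-103,-62,0],"angular":[0,0,0]},{"grip":0,"offset":[-145,-87,0],"angular":[0,0,0]},{"grip":0,"offset":[-187,-112,0],"angular":[0,0,0]},{"grip":0,"offset":[-229,-138,0],"angular":[0,0,0]},{"grip":0,"offset":[-271,-163,0],"angular":[0,0,0]},{"grip":0,"offset":[-312,-187,0],"angular":[0,0,0]},{"grip":0,"offset":[-346,-208,0],"angular":[0,0,0]},{"grip":0,"offset":[-366.6,-220.5,0],"angular":[0,0,0]}]'; python3 - <<'E'
from station import manip,vision
import cv2,numpy as np
from scipy.spatial.transform import Rotation as Ro
c=vision.snapshot("top");cv2.imwrite("pics/t1.png",cv2.cvtColor(np.array(c["pixels"]),cv2.COLOR_RGB2BGR)[185:290,90:230].repeat(4,0).repeat(4,1))
s=manip.sense();R=Ro.from_quat(s["tool_rot"]).as_matrix();print(s["t"],s["tcp_pos"],s["tool_rot"],s["q"],s["force"])
print(R.T@(np.array([.498,.2205,.103])-s["tcp_pos"])*1000)
E
```

```text
t: 1.1
tcp_pos: [0.5008, 0.2182, 0.231]
tool_rot: [0.209, 0.978, -0.0, 0.0]
force: [0.2, 0.7, -0.2]
finger_gap: 0.999
1.15 [0.50285003 0.21619768 0.23106284] [ 2.09409182e-01  9.77826721e-01 -9.02174809e-04  1.37230572e-03] [ 0.203368    0.42301233  1.6295679  -0.00311361  1.08722845 -0.94404115] [ 2.29491272 -0.73443795 -0.19668347]
[  6.57864016   2.09106727 128.04090374]
```

View pics/t1.png

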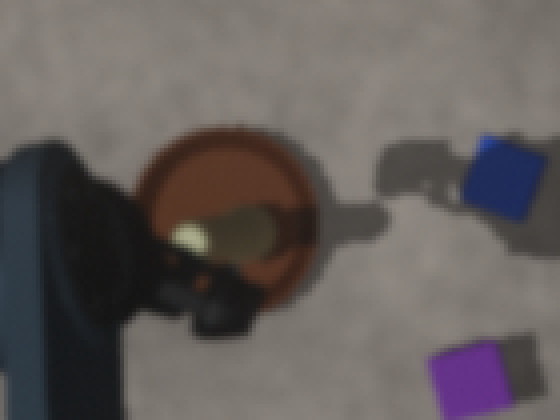

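The tamper top is at about (138,245) in full-image pixels, with the open fingers beside it, and the arm is still settling. I'll let it settle and start descending partway.

```bash
python3 -m crank '[{"grip":0,"offset":[0,0,0],"angular":[0,0,0]},{"grip":0,"offset":[0,0,15],"angular":[0,0,0]},{"grip":0,"offset":[0,0,30],"angular":[0,0,0]},{"grip":0,"offset":[0,0,40],"angular":[0,0,0]},{"grip":0,"offset":[0,0,40],"angular":[0,0,0]},{"grip":0,"offset":[0,0,40],"angular":[0,0,0]}]'; python3 - <<'E'
from station import manip,vision
import numpy as np
from scipy.spatial.transform import Rotation as Ro
s=manip.sense();R=Ro.from_quat(s["tool_rot"]).as_matrix();print(s["t"],s["tcp_pos"],s["qd"],s["force"])
print(R,R.T@(np.array([.498,.2205,.103])-s["tcp_pos"])*1000)
E
```

```text
t: 1.75
tcp_pos: [0.4988, 0.2216, 0.1913]
tool_rot: [0.207, 0.978, -0.0, -0.0]
force: [-0.1, -0.7, -0.1]
finger_gap: 1.002
1.75 [0.49877964 0.22163677 0.19133279] [-0.00906686 -0.01000256 -0.01680103 -0.00243851 -0.0006566  -0.00130586] [-0.07720929 -0.74291935 -0.11232431]
[[-9.14428348e-01  4.04747659e-01 -3.59949910e-04]
 [ 4.04747668e-01  9.14428413e-01  5.07755526e-05]
 [ 3.49699711e-04 -9.92582819e-05 -9.99999934e-01]] [ 0.22193086 -1.34628221 88.33300375]
```

```bash
python3 -m crank '[{"grip":0,"offset":[0,-1,15],"angular":[0,0,0]},{"grip":0,"offset":[0,-1,40],"angular":[0,0,0]},{"grip":0,"offset":[0,-1,65],"angular":[0,0,0]},{"grip":0,"offset":[0,-1,80],"angular":[0,0,0]},{"grip":0,"offset":[0,-1,87],"angular":[0,0,0]},{"grip":0,"offset":[0,-1,87],"angular":[0,0,0]}]' 80; python3 -m crank '[{"grip":0.45,"offset":[0,0,0],"angular":[0,0,0]},{"grip":0.6,"offset":[0,0,0],"angular":[0,0,0]},{"grip":0.7,"offset":[0,0,0],"angular":[0,0,0]},{"grip":1,"offset":[0,0,0],"angular":[0,0,0]},{"grip":1,"offset":[0,0,0],"angular":[0,0,0]},{"grip":1,"offset":[0,0,0],"angular":[0,0,0]}]' 80;
```

```text
t: 2.35
tcp_pos: [0.4987, 0.2202, 0.1041]
tool_rot: [0.207, 0.978, -0.0, -0.0]
force: [0.3, 0.0, -0.2]
finger_gap: 0.998
t: 2.95
tcp_pos: [0.4991, 0.22, 0.1051]
tool_rot: [0.207, 0.978, 0.0, 0.0]
force: [-0.8, -1.5, 5.4]
finger_gap: 0.286
```

```bash
python3 -m crank '[{"grip":1,"offset":[0,0,-3],"angular":[0,0,0]},{"grip":1,"offset":[0,0,-12],"angular":[0,0,0]},{"grip":1,"offset":[0,0,-30],"angular":[0,0,0]},{"grip":1,"offset":[0,0,-55],"angular":[0,0,0]},{"grip":1,"offset":[0,0,-80],"angular":[0,0,0]},{"grip":1,"offset":[0,0,-95],"angular":[0,0,0]},{"grip":1,"offset":[0,0,-95],"angular":[0,0,0]},{"grip":1,"offset":[0,0,-95],"angular":[0,0,0]}]' 100; python3 - <<'E'
from station import manip,vision
import cv2,numpy as np,pickle
from scipy.spatial.transform import Rotation as Ro
d={n:vision.snapshot(n) for n in("scene","top")};pickle.dump(d,open("c1.pkl","wb"))
a=np.hstack([cv2.resize(cv2.cvtColor(np.array(d[n]["pixels"]),cv2.COLOR_RGB2BGR)[y:y+100,x:x+100],None,fx=4,fy=4,interpolation=2) for n,x,y in(("scene",280,110),("top",90,190))])
cv2.imwrite("pics/l1.png",a)
s=manip.sense();R=Ro.from_quat(s["tool_rot"]).as_matrix();print(s["t"],s["tcp_pos"],s["force"],s["ft_torque"],s["finger_gap"])
ang=np.radians(8.66);B=np.array([[np.cos(ang),-np.sin(ang)],[np.sin(ang),np.cos(ang)]])
for y in(-52.5,36):
    P=np.array([.5265,-.1399])+B@np.array([.035,y/1000]);P=np.append(P,.2)
    print(P,R.T@(P-s["tcp_pos"])*1000)
E
```

```text
t: 3.75
tcp_pos: [0.4983, 0.22, 0.1992]
tool_rot: [0.207, 0.978, -0.0, -0.0]
force: [0.4, 0.7, -2.1]
finger_gap: 0.276
3.85 [0.49774296 0.21981659 0.19817215] [-0.418285   0.4720145 -2.8860123] [ 0.00952797  0.00836168 -0.05119187] 0.27954218979648054
[ 0.56900593 -0.18653149  0.2       ] [-230.00497807 -342.48363415   -1.78362778]
[ 0.55568043 -0.09904045  0.2       ] [-182.3261894  -267.92504717   -1.79843678]
```

View pics/l1.png

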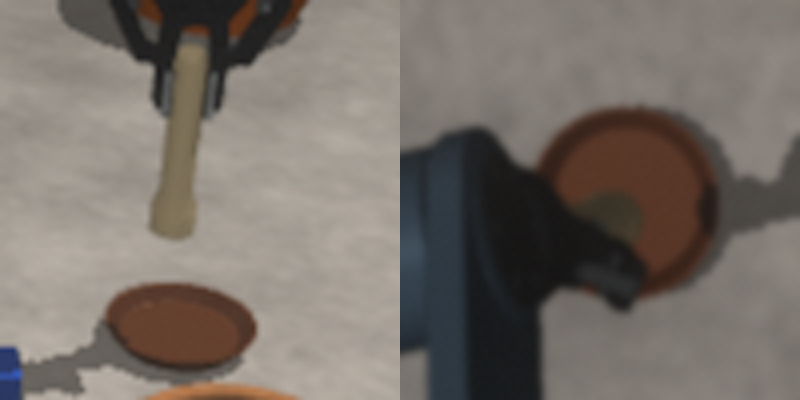

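```bash
python3 -m crank '[{"grip":1,"offset":[-14,-20,0],"angular":[0,0,0]},{"grip":1,"offset":[-39,-58,0],"angular":[0,0,0]},{"grip":1,"offset":[-64,-96,0],"angular":[0,0,0]},{"grip":1,"offset":[-91,-135,0],"angular":[0,0,0]},{"grip":1,"offset":[-117,-175,0],"angular":[0,0,0]},{"grip":1,"offset":[-144,-214,0],"angular":[0,0,0]},{"grip":1,"offset":[-170,-253,0],"angular":[0,0,0]},{"grip":1,"offset":[-195,-291,0],"angular":[0,0,0]},{"grip":1,"offset":[-217,-324,0],"angular":[0,0,0]},{"grip":1,"offset":[-230,-342.5,0],"angular":[0,0,0]}]'; python3 -m crank '[{"grip":1,"offset":[0,0,0],"angular":[0,0,0]},{"grip":1,"offset":[0,0,10],"angular":[0,0,0]},{"grip":1,"offset":[0,0,20],"angular":[0,0,0]},{"grip":1,"offset":[0,0,25],"angular":[0,0,0]},{"grip":1,"offset":[0,0,25],"angular":[0,0,0]},{"grip":1,"offset":[0,0,25],"angular":[0,0,0]}]'
cat > st.py <<'E'
from station import manip,vision
import cv2,numpy as np,pickle,sys
from scipy.spatial.transform import Rotation as Ro
from h import *
np.set_printoptions(precision=4,suppress=True)
n=sys.argv[1]
d={k:vision.snapshot(k) for k in("scene","top")};pickle.dump(d,open(f"{n}.pkl","wb"))
a=np.hstack([cv2.resize(cv2.cvtColor(np.array(d[k]["pixels"]),cv2.COLOR_RGB2BGR)[y:y+120,x:x+120],None,fx=3.3,fy=3.3,interpolation=2) for k,x,y in(("scene",155,130),("top",240,180))])
cv2.imwrite(f"pics/{n}.png",a)
s=manip.sense();R=Ro.from_quat(s["tool_rot"]).as_matrix();print(s["t"],s["tcp_pos"],s["tool_rot"],s["force"],s["ft_torque"],s["finger_gap"])
ang=np.radians(8.66);B=np.array([[np.cos(ang),-np.sin(ang)],[np.sin(ang),np.cos(ang)]])
print("in box",B.T@(s["tcp_pos"][:2]-np.array([.5265,-.1399]))*1000)
for y in(-52.5,36):
    P=np.array([.5265,-.1399])+B@np.array([.035,y/1000]);P=np.append(P,.2)
    print(P,R.T@(P-s["tcp_pos"])*1000)
E
python3 st.py c2
```

```text
t: 4.85
tcp_pos: [0.5699, -0.1899, 0.1978]
tool_rot: [0.209, 0.978, -0.0, -0.001]
force: [0.3, 0.6, -2.6]
finger_gap: 0.282
t: 5.45
tcp_pos: [0.5699, -0.1854, 0.1741]
tool_rot: [0.207, 0.978, 0.0, -0.0]
force: [0.6, -0.4, -3.0]
finger_gap: 0.279
5.55 [ 0.5704 -0.186   0.1747] [ 0.207   0.9783 -0.0001  0.0004] [-0.467   0.0067 -2.1276] [-0.0166  0.0042  0.0243] 0.283629256351581
in box [ 36.4112 -52.1727]
[ 0.569  -0.1865  0.2   ] [  0.9921  -1.0365 -25.3102]
[ 0.5557 -0.099   0.2   ] [ 48.6197  73.5548 -25.3534]
```

View pics/c2.png

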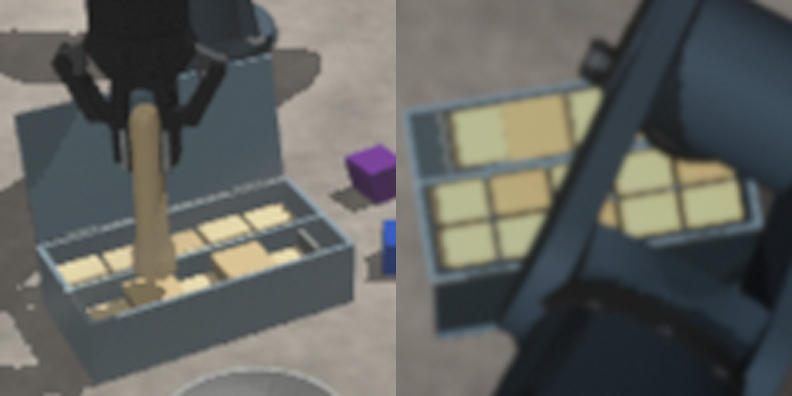

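```bash
python3 - <<'E'
import pickle,numpy as np
from h import *
S=pickle.load(open("c2.pkl","rb"))["scene"]
f=lambda P:(proj(S,P)-[155,130]+.5)*3.3-.5
for z in(.077,.099,.227):print(z,f([.5702,-.186,z]))
print("foot near edge",f([.5702+.018*.87,-.186-.018*.34,.077]))
print("chunk top ctr",f([.569,-.188,.057]))
E
```

```text
0.077 [154.50200248 267.43939114]
0.099 [153.04211673 245.35977602]
0.227 [143.88492262 107.09625885]
foot near edge [152.02647654 279.39812955]
chunk top ctr [153.08907195 286.7874503 ]
```

```bash
python3 -m crank '[{"grip":1,"offset":[1,-0.5,3],"angular":[0,0,0]},{"grip":1,"offset":[1,-0.5,7],"angular":[0,0,0]},{"grip":1,"offset":[1,-0.5,10],"angular":[0,0,0]},{"grip":1,"offset":[1,-0.5,11.5],"angular":[0,0,0]},{"grip":1,"offset":[1,-0.5,12.5],"angular":[0,0,0]},{"grip":1,"offset":[1,-0.5,13],"angular":[0,0,0]},{"grip":1,"offset":[1,-0.5,13.5],"angular":[0,0,0]},{"grip":1,"offset":[1,-0.5,14],"angular":[0,0,0]},{"grip":1,"offset":[1,-0.5,14.5],"angular":[0,0,0]},{"grip":1,"offset":[1,-0.5,15],"angular":[0,0,0]}]' 110;  python3 -m crank '[{"grip":1,"offset":[0,0,0.5],"angular":[0,0,0]},{"grip":1,"offset":[0,0,1],"angular":[0,0,0]},{"grip":1,"offset":[0,0,1.5],"angular":[0,0,0]},{"grip":1,"offset":[0,0,2],"angular":[0,0,0]},{"grip":1,"offset":[0,0,2.5],"angular":[0,0,0]}]'
```

```text
t: 6.55
tcp_pos: [0.5689, -0.1864, 0.1593]
tool_rot: [0.207, 0.978, -0.0, 0.0]
force: [-0.5, -0.7, -1.8]
finger_gap: 0.277
t: 7.05
tcp_pos: [0.5689, -0.1864, 0.1568]
tool_rot: [0.207, 0.978, -0.0, 0.0]
force: [-0.2, -0.9, -1.7]
finger_gap: 0.28
```

```bash
python3 -m crank '[{"grip":1,"offset":[0,0,0.5],"angular":[0,0,0]},{"grip":1,"offset":[0,0,1],"angular":[0,0,0]},{"grip":1,"offset":[0,0,1.5],"angular":[0,0,0]},{"grip":1,"offset":[0,0,2],"angular":[0,0,0]},{"grip":1,"offset":[0,0,2.5],"angular":[0,0,0]}]';python3 -m crank '[{"grip":1,"offset":[0,0,0.5],"angular":[0,0,0]},{"grip":1,"offset":[0,0,1],"angular":[0,0,0]},{"grip":1,"offset":[0,0,1.5],"angular":[0,0,0]},{"grip":1,"offset":[0,0,2],"angular":[0,0,0]}]'
```

```text
t: 7.55
tcp_pos: [0.5689, -0.1864, 0.1543]
tool_rot: [0.207, 0.978, -0.0, 0.0]
force: [0.1, 0.1, -2.8]
finger_gap: 0.281
t: 7.95
tcp_pos: [0.569, -0.1865, 0.1526]
tool_rot: [0.207, 0.978, -0.0, 0.0]
force: [-0.7, 0.5, 0.1]
finger_gap: 0.278
```

Contact has started, with a z force about 2 N above the baseline. I'll keep going in small steps.

```bash
python3 -m crank '[{"grip":1,"offset":[0,0,0.5],"angular":[0,0,0]},{"grip":1,"offset":[0,0,1],"angular":[0,0,0]},{"grip":1,"offset":[0,0,1.5],"angular":[0,0,0]}]';python3 -m crank '[{"grip":1,"offset":[0,0,0.5],"angular":[0,0,0]},{"grip":1,"offset":[0,0,1],"angular":[0,0,0]},{"grip":1,"offset":[0,0,1.5],"angular":[0,0,0]}]';python3 -m crank '[{"grip":1,"offset":[0,0,0.5],"angular":[0,0,0]},{"grip":1,"offset":[0,0,1],"angular":[0,0,0]},{"grip":1,"offset":[0,0,1.5],"angular":[0,0,0]}]'
```

```text
t: 8.25
tcp_pos: [0.5693, -0.1866, 0.152]
tool_rot: [0.207, 0.978, -0.0, 0.001]
force: [-2.3, 1.3, 7.8]
finger_gap: 0.276
t: 8.55
tcp_pos: [0.5695, -0.1863, 0.1509]
tool_rot: [0.207, 0.978, 0.0, 0.001]
force: [-1.1, 2.2, 8.8]
finger_gap: 0.276
t: 8.85
tcp_pos: [0.5696, -0.186, 0.1496]
tool_rot: [0.208, 0.978, 0.0, 0.001]
force: [-1.7, 3.8, 9.8]
finger_gap: 0.281
```

```bash
python3 -m crank '[{"grip":1,"offset":[0.1,0.1,0.5],"angular":[0,0,0]},{"grip":1,"offset":[0.1,0.2,1],"angular":[0,0,0]},{"grip":1,"offset":[0.2,0.3,1.5],"angular":[0,0,0]},{"grip":1,"offset":[0.2,0.4,2],"angular":[0,0,0]}]';python3 -m crank '[{"grip":1,"offset":[0.1,0.1,0.5],"angular":[0,0,0]},{"grip":1,"offset":[0.1,0.2,1],"angular":[0,0,0]},{"grip":1,"offset":[0.2,0.3,1.5],"angular":[0,0,0]},{"grip":1,"offset":[0.2,0.4,2],"angular":[0,0,0]}]'
```

```text
t: 9.25
tcp_pos: [0.5697, -0.1854, 0.1477]
tool_rot: [0.208, 0.978, 0.0, 0.001]
force: [-1.5, 2.5, 9.7]
finger_gap: 0.277
t: 9.65
tcp_pos: [0.5697, -0.1848, 0.1457]
tool_rot: [0.208, 0.978, 0.001, 0.001]
force: [-1.0, 3.4, 10.5]
finger_gap: 0.278
```

```bash
python3 st.py c3
```

```text
9.75 [ 0.5696 -0.1847  0.1456] [0.2076 0.9782 0.0007 0.001 ] [-0.748   3.889   9.7907] [ 0.769   0.2399 -0.0055] 0.2774679135263746
in box [ 35.9036 -50.8213]
[ 0.569  -0.1865  0.2   ] [ -0.237   -1.8052 -54.384 ]
[ 0.5557 -0.099   0.2   ] [ 47.4766  72.731  -54.3343]
```

View pics/c3.png

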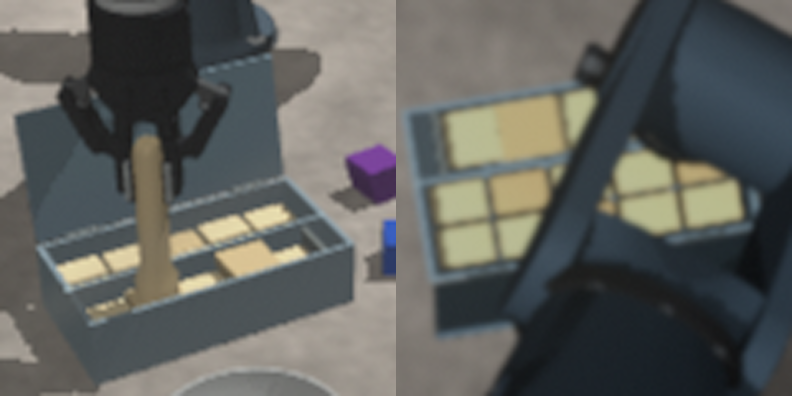

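The chunk under the tamper is sinking and the row and divider are shifting towards +y, with the foot centred on it at (153,290). Continuing.

```bash
python3 -m crank '[{"grip":1,"offset":[0.1,0.1,0.5],"angular":[0,0,0]},{"grip":1,"offset":[0.1,0.2,1],"angular":[0,0,0]},{"grip":1,"offset":[0.2,0.3,1.5],"angular":[0,0,0]},{"grip":1,"offset":[0.2,0.3,2],"angular":[0,0,0]}]';python3 -m crank '[{"grip":1,"offset":[0.1,0.1,0.5],"angular":[0,0,0]},{"grip":1,"offset":[0.1,0.2,1],"angular":[0,0,0]},{"grip":1,"offset":[0.2,0.2,1.5],"angular":[0,0,0]}]';
```

```text
t: 10.15
tcp_pos: [0.5698, -0.1844, 0.1441]
tool_rot: [0.208, 0.978, 0.001, 0.001]
force: [-2.2, 3.7, 13.8]
finger_gap: 0.276
t: 10.45
tcp_pos: [0.569, -0.1847, 0.1404]
tool_rot: [0.207, 0.978, 0.0, 0.001]
force: [0.9, 0.5, -0.8]
finger_gap: 0.282
```

```bash
python3 -m crank '[{"grip":1,"offset":[0,0,0.5],"angular":[0,0,0]},{"grip":1,"offset":[0,0,1],"angular":[0,0,0]}]';python3 -m crank '[{"grip":1,"offset":[0,0,0.5],"angular":[0,0,0]},{"grip":1,"offset":[0,0,1],"angular":[0,0,0]}]'
```

```text
t: 10.65
tcp_pos: [0.5686, -0.1849, 0.1388]
tool_rot: [0.207, 0.978, 0.0, -0.0]
force: [0.9, -0.2, -0.5]
finger_gap: 0.277
t: 10.85
tcp_pos: [0.5686, -0.185, 0.1383]
tool_rot: [0.207, 0.978, -0.0, -0.0]
force: [-0.2, 0.2, 3.0]
finger_gap: 0.278
```

```bash
python3 -m crank '[{"grip":1,"offset":[0,0,0.3],"angular":[0,0,0]},{"grip":1,"offset":[0,0,0.6],"angular":[0,0,0]}]';python3 -m crank '[{"grip":1,"offset":[0,0,0.3],"angular":[0,0,0]},{"grip":1,"offset":[0,0,0.5],"angular":[0,0,0]}]'
```

```text
t: 11.05
tcp_pos: [0.5687, -0.185, 0.1382]
tool_rot: [0.207, 0.978, -0.0, 0.0]
force: [-1.7, 0.3, 6.2]
finger_gap: 0.281
t: 11.25
tcp_pos: [0.5687, -0.185, 0.1382]
tool_rot: [0.207, 0.978, -0.0, 0.0]
force: [-1.0, 0.8, 7.7]
finger_gap: 0.279
```

```bash
python3 -m crank '[{"grip":1,"offset":[0,0,0.5],"angular":[0,0,0]},{"grip":1,"offset":[0,0,1],"angular":[0,0,0]},{"grip":1,"offset":[0,0,1.3],"angular":[0,0,0]}]'
```

```text
t: 11.55
tcp_pos: [0.5689, -0.1851, 0.1382]
tool_rot: [0.207, 0.978, -0.0, 0.001]
force: [-3.1, 2.0, 14.2]
finger_gap: 0.281
```

```bash
python3 -m crank '[{"grip":1,"offset":[0,0,0.3],"angular":[0,0,0]},{"grip":1,"offset":[0,0,0.3],"angular":[0,0,0]},{"grip":1,"offset":[0,0,0.3],"angular":[0,0,0]}]'; python3 -m crank '[{"grip":1,"offset":[0,0,0],"angular":[0,0,0]},{"grip":1,"offset":[0,0,0],"angular":[0,0,0]},{"grip":1,"offset":[0,0,0],"angular":[0,0,0]},{"grip":1,"offset":[0,0,0],"angular":[0,0,0]}]';python3 -m crank '[{"grip":1,"offset":[0,0,0],"angular":[0,0,0]},{"grip":1,"offset":[0,0,0],"angular":[0,0,0]},{"grip":1,"offset":[0,0,0],"angular":[0,0,0]}]'; python3 st.py c4
```

```text
t: 11.85
tcp_pos: [0.569, -0.1851, 0.1382]
tool_rot: [0.207, 0.978, -0.0, 0.001]
force: [-4.0, 0.2, 15.0]
finger_gap: 0.281
t: 12.25
tcp_pos: [0.569, -0.1851, 0.1382]
tool_rot: [0.207, 0.978, -0.0, 0.001]
force: [-3.7, 1.2, 14.2]
finger_gap: 0.282
t: 12.55
tcp_pos: [0.569, -0.1851, 0.1382]
tool_rot: [0.207, 0.978, -0.0, 0.001]
force: [-3.3, 1.5, 15.0]
finger_gap: 0.282
12.65 [ 0.569  -0.1851  0.1382] [ 0.2073  0.9783 -0.0004  0.0007] [-2.5255  1.7483 14.9572] [ 0.4342  0.7179 -0.0082] 0.2789377017831677
in box [ 35.1651 -51.0477]
[ 0.569  -0.1865  0.2   ] [ -0.7406  -1.3363 -61.8096]
[ 0.5557 -0.099   0.2   ] [ 46.9237  73.2314 -61.9134]
```

View pics/c4.png

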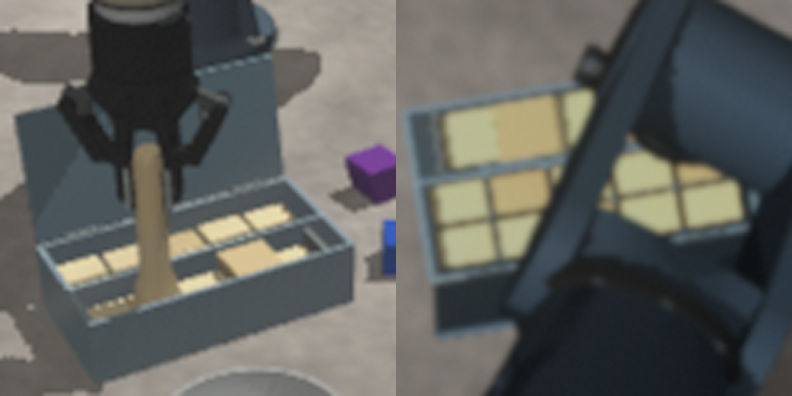

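```bash
python3 -m crank '[{"grip":1,"offset":[0,0,0.3],"angular":[0,0,0]},{"grip":1,"offset":[0,0,0.4],"angular":[0,0,0]},{"grip":1,"offset":[0,0,0.4],"angular":[0,0,0]},{"grip":1,"offset":[0,0,0.4],"angular":[0,0,0]},{"grip":1,"offset":[0,0,0.4],"angular":[0,0,0]}]'; python3 -m crank '[{"grip":1,"offset":[0,0,0],"angular":[0,0,0]},{"grip":1,"offset":[0,0,0],"angular":[0,0,0]},{"grip":1,"offset":[0,0,0],"angular":[0,0,0]},{"grip":1,"offset":[0,0,0],"angular":[0,0,0]}]'
python3 -m crank '[{"grip":1,"offset":[0,0,-1.5],"angular":[0,0,0]},{"grip":1,"offset":[0,0,-4],"angular":[0,0,0]},{"grip":1,"offset":[0,0,-8],"angular":[0,0,0]},{"grip":1,"offset":[0,0,-16],"angular":[0,0,0]},{"grip":1,"offset":[0,0,-30],"angular":[0,0,0]},{"grip":1,"offset":[0,0,-40],"angular":[0,0,0]},{"grip":1,"offset":[0,0,-44],"angular":[0,0,0]},{"grip":1,"offset":[0,0,-44],"angular":[0,0,0]},{"grip":1,"offset":[0,0,-44],"angular":[0,0,0]}]'; python3 st.py c5
```

```text
t: 13.15
tcp_pos: [0.569, -0.1851, 0.1382]
tool_rot: [0.207, 0.978, -0.0, 0.001]
force: [-3.7, 1.4, 16.1]
finger_gap: 0.277
t: 13.55
tcp_pos: [0.569, -0.1851, 0.1382]
tool_rot: [0.207, 0.978, -0.0, 0.001]
force: [-3.6, 2.5, 15.7]
finger_gap: 0.284
t: 14.45
tcp_pos: [0.5685, -0.1848, 0.1792]
tool_rot: [0.207, 0.978, 0.0, -0.0]
force: [-0.4, -0.3, -1.8]
finger_gap: 0.278
14.55 [ 0.5683 -0.1846  0.1788] [ 0.2074  0.9783  0.0002 -0.0005] [ 0.2654  0.2569 -2.7182] [ 0.0146  0.0423 -0.0154] 0.28046148540749877
in box [ 34.5563 -50.5204]
[ 0.569  -0.1865  0.2   ] [ -1.4163  -1.4272 -21.2354]
[ 0.5557 -0.099   0.2   ] [ 46.2627  73.1312 -21.1763]
```

View pics/c5.png

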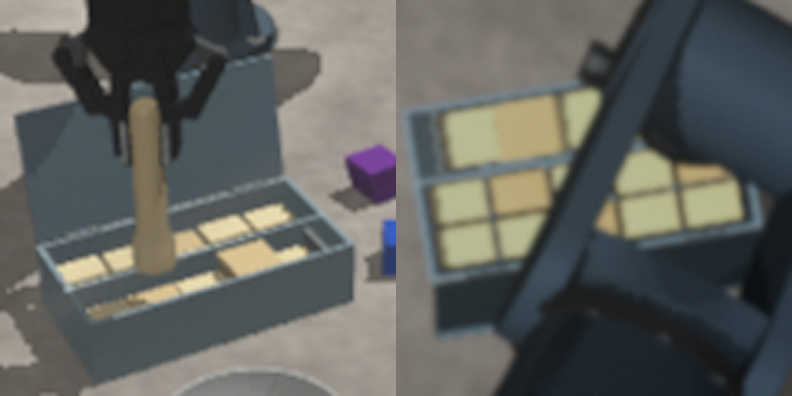

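Chunk2 is level now. Next I'll measure chunk4's shifted position.

```bash
python3 - <<'E'
import pickle,numpy as np,cv2
from h import *
ang=np.radians(8.66);B=np.array([[np.cos(ang),-np.sin(ang)],[np.sin(ang),np.cos(ang)]])
loc=lambda P:(B.T@(P[:2]-np.array([.5265,-.1399])))*1000
for f in("c0","c5"):
    d=pickle.load(open(f+".pkl","rb"));T=d["top"]
    im=cv2.resize(np.array(T["pixels"])[200:235,265:305],None,fx=4,fy=4,interpolation=cv2.INTER_CUBIC)
    hsv=cv2.cvtColor(im,cv2.COLOR_RGB2HSV)
    m=((hsv[...,0]<22)&(hsv[...,0]>12)&(hsv[...,1]>95)&(hsv[...,2]>110)).astype(np.uint8)
    n,l,st,ct=cv2.connectedComponentsWithStats(m)
    for i in range(1,n):
        if st[i,4]>800:
            u=(ct[i]+.5)/4-.5+[265,200];print(f,st[i]/4,u,loc(plane(T,u,.057)))
E
python3 - <<'E'
import pickle,numpy as np,cv2
from h import *
ang=np.radians(8.66);B=np.array([[np.cos(ang),-np.sin(ang)],[np.sin(ang),np.cos(ang)]])
loc=lambda P:(B.T@(P[:2]-np.array([.5265,-.1399])))*1000
for f in("c0","c5"):
    d=pickle.load(open(f+".pkl","rb"));T=d["top"]
    im=cv2.resize(np.array(T["pixels"])[200:235,265:305],None,fx=4,fy=4,interpolation=cv2.INTER_CUBIC)
    hsv=cv2.cvtColor(im,cv2.COLOR_RGB2HSV)
    cy,cx=(222-200)*4,(282-265)*4
    print([tuple(hsv[(219-200)*4,x]) for x in range(0,160,10)])
    h0=hsv[72,72].astype(int);
    m=((hsv[...,0]<25)&(hsv[...,1]>75)&(hsv[...,2]>125)).astype(np.uint8)
    n,l,st,ct=cv2.connectedComponentsWithStats(m)
    for i in range(1,n):
        if st[i,4]>800:
            u=(ct[i]+.5)/4-.5+[265,200];print(f,st[i]/4,u,loc(plane(T,u,.057)))
E
```

```text
[(np.uint8(32), np.uint8(56), np.uint8(163)), (np.uint8(32), np.uint8(56), np.uint8(164)), (np.uint8(32), np.uint8(59), np.uint8(164)), (np.uint8(27), np.uint8(69), np.uint8(159)), (np.uint8(23), np.uint8(87), np.uint8(162)), (np.uint8(22), np.uint8(88), np.uint8(163)), (np.uint8(22), np.uint8(88), np.uint8(162)), (np.uint8(23), np.uint8(89), np.uint8(163)), (np.uint8(22), np.uint8(91), np.uint8(163)), (np.uint8(22), np.uint8(89), np.uint8(163)), (np.uint8(22), np.uint8(90), np.uint8(159)), (np.uint8(21), np.uint8(81), np.uint8(117)), (np.uint8(29), np.uint8(58), np.uint8(150)), (np.uint8(32), np.uint8(58), np.uint8(164)), (np.uint8(32), np.uint8(60), np.uint8(165)), (np.uint8(32), np.uint8(59), np.uint8(164))]
c0 [   7.25    9.5    20.5    18.25 1172.75] [282.21277446 218.18005223] [35.10153769 28.53878358]
[(np.uint8(32), np.uint8(55), np.uint8(186)), (np.uint8(31), np.uint8(56), np.uint8(186)), (np.uint8(27), np.uint8(66), np.uint8(179)), (np.uint8(23), np.uint8(85), np.uint8(185)), (np.uint8(23), np.uint8(85), np.uint8(185)), (np.uint8(23), np.uint8(85), np.uint8(185)), (np.uint8(22), np.uint8(85), np.uint8(185)), (np.uint8(23), np.uint8(88), np.uint8(185)), (np.uint8(22), np.uint8(85), np.uint8(185)), (np.uint8(23), np.uint8(85), np.uint8(179)), (np.uint8(22), np.uint8(81), np.uint8(132)), (np.uint8(28), np.uint8(60), np.uint8(161)), (np.uint8(32), np.uint8(56), np.uint8(186)), (np.uint8(32), np.uint8(55), np.uint8(134)), (np.uint8(70), np.uint8(17), np.uint8(44)), (np.uint8(104), np.uint8(57), np.uint8(58))]
c5 [   5.      9.5    21.5    18.25 1207.75] [280.3220089 218.2870265] [35.57506432 33.05706677]
```

```bash
python3 -m crank '[{"grip":1,"offset":[8,12,0],"angular":[0,0,0]},{"grip":1,"offset":[22,35,0],"angular":[0,0,0]},{"grip":1,"offset":[36,57,0],"angular":[0,0,0]},{"grip":1,"offset":[43,68,0],"angular":[0,0,0]},{"grip":1,"offset":[45.5,72,0],"angular":[0,0,0]},{"grip":1,"offset":[45.5,72,4],"angular":[0,0,0]},{"grip":1,"offset":[45.5,72,12],"angular":[0,0,0]},{"grip":1,"offset":[45.5,72,16],"angular":[0,0,0]},{"grip":1,"offset":[45.5,72,18],"angular":[0,0,0]},{"grip":1,"offset":[45.5,72,18],"angular":[0,0,0]}]'; python3 st.py c6
```

```text
t: 15.55
tcp_pos: [0.5561, -0.1011, 0.1605]
tool_rot: [0.208, 0.978, 0.0, -0.001]
force: [0.5, 0.1, -2.5]
finger_gap: 0.279
15.65 [ 0.5564 -0.101   0.1611] [ 0.2077  0.9782 -0.      0.    ] [-0.8623  0.2349 -1.7851] [-0.0056  0.0374 -0.0377] 0.27886859359788013
in box [35.4167 33.9212]
[ 0.569  -0.1865  0.2   ] [-46.2526 -73.0063 -38.889 ]
[ 0.5557 -0.099   0.2   ] [  1.4701   1.5242 -38.8945]
```

View pics/c6.png

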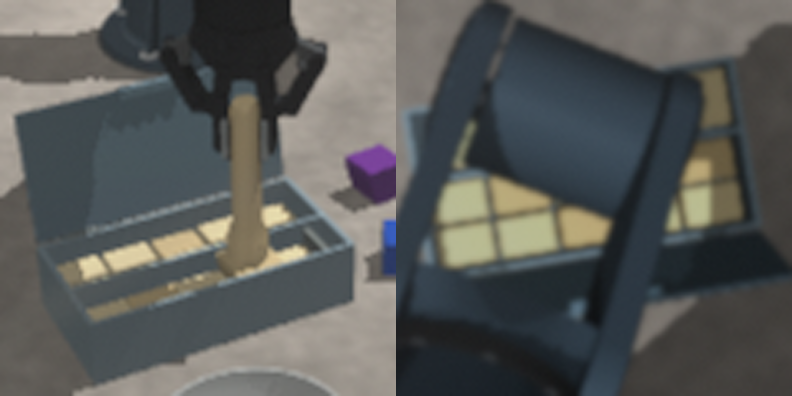

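The foot sits centred just above chunk4 at (243,265) in the crop. Descending slowly.

```bash
python3 -m crank '[{"grip":1,"offset":[0,0,0.6],"angular":[0,0,0]},{"grip":1,"offset":[0,0,1.2],"angular":[0,0,0]},{"grip":1,"offset":[0,0,1.8],"angular":[0,0,0]},{"grip":1,"offset":[0,0,2.4],"angular":[0,0,0]},{"grip":1,"offset":[0,0,3],"angular":[0,0,0]}]'; python3 -m crank '[{"grip":1,"offset":[0,0,0.5],"angular":[0,0,0]},{"grip":1,"offset":[0,0,1],"angular":[0,0,0]},{"grip":1,"offset":[0,0,1.5],"angular":[0,0,0]},{"grip":1,"offset":[0,0,2],"angular":[0,0,0]}]'; python3 -m crank '[{"grip":1,"offset":[0,0,0.5],"angular":[0,0,0]},{"grip":1,"offset":[0,0,1],"angular":[0,0,0]},{"grip":1,"offset":[0,0,1.5],"angular":[0,0,0]}]'
```

```text
t: 16.15
tcp_pos: [0.5563, -0.1006, 0.1582]
tool_rot: [0.207, 0.978, -0.0, 0.0]
force: [-0.2, -0.7, -2.9]
finger_gap: 0.28
t: 16.55
tcp_pos: [0.5568, -0.1007, 0.157]
tool_rot: [0.207, 0.978, -0.0, 0.001]
force: [-0.4, 1.1, 4.8]
finger_gap: 0.277
t: 16.85
tcp_pos: [0.5568, -0.1004, 0.1554]
tool_rot: [0.208, 0.978, 0.0, 0.001]
force: [0.3, 1.6, 5.9]
finger_gap: 0.277
```

```bash
python3 -m crank '[{"grip":1,"offset":[0.1,0.1,0.5],"angular":[0,0,0]},{"grip":1,"offset":[0.1,0.2,1],"angular":[0,0,0]},{"grip":1,"offset":[0.2,0.3,1.5],"angular":[0,0,0]},{"grip":1,"offset":[0.2,0.3,2],"angular":[0,0,0]}]';python3 -m crank '[{"grip":1,"offset":[0.1,0.1,0.5],"angular":[0,0,0]},{"grip":1,"offset":[0.1,0.2,1],"angular":[0,0,0]},{"grip":1,"offset":[0.2,0.2,1.5],"angular":[0,0,0]},{"grip":1,"offset":[0.2,0.2,2],"angular":[0,0,0]}]';python3 -m crank '[{"grip":1,"offset":[0.1,0.1,0.5],"angular":[0,0,0]},{"grip":1,"offset":[0.1,0.2,1],"angular":[0,0,0]},{"grip":1,"offset":[0.2,0.2,1.5],"angular":[0,0,0]}]'
```

```text
t: 17.25
tcp_pos: [0.5567, -0.0998, 0.1534]
tool_rot: [0.208, 0.978, 0.0, 0.001]
force: [-0.8, 1.4, 5.8]
finger_gap: 0.281
t: 17.65
tcp_pos: [0.5566, -0.0993, 0.1515]
tool_rot: [0.208, 0.978, 0.001, 0.001]
force: [-0.3, 2.4, 7.0]
finger_gap: 0.277
t: 17.95
tcp_pos: [0.5565, -0.0989, 0.15]
tool_rot: [0.208, 0.978, 0.001, 0.001]
force: [-0.2, 3.2, 6.9]
finger_gap: 0.278
```

```bash
python3 -m crank '[{"grip":1,"offset":[0,0,0.4],"angular":[0,0,0]},{"grip":1,"offset":[0,0,0.8],"angular":[0,0,0]},{"grip":1,"offset":[0,0,1.2],"angular":[0,0,0]}]';python3 -m crank '[{"grip":1,"offset":[0,0,0.4],"angular":[0,0,0]},{"grip":1,"offset":[0,0,0.8],"angular":[0,0,0]}]';python3 -m crank '[{"grip":1,"offset":[0,0,0.4],"angular":[0,0,0]},{"grip":1,"offset":[0,0,0.8],"angular":[0,0,0]}]'
```

```text
t: 18.25
tcp_pos: [0.5562, -0.0993, 0.1483]
tool_rot: [0.207, 0.978, 0.0, 0.0]
force: [-0.3, -1.0, -2.4]
finger_gap: 0.278
t: 18.45
tcp_pos: [0.5559, -0.0997, 0.1468]
tool_rot: [0.207, 0.978, 0.0, -0.0]
force: [0.5, 1.3, -1.2]
finger_gap: 0.281
t: 18.65
tcp_pos: [0.5558, -0.0997, 0.1461]
tool_rot: [0.207, 0.978, 0.0, -0.0]
force: [0.4, 1.1, -1.3]
finger_gap: 0.278
```

```bash
python3 -m crank '[{"grip":1,"offset":[0,0,0.5],"angular":[0,0,0]},{"grip":1,"offset":[0,0,1],"angular":[0,0,0]},{"grip":1,"offset":[0,0,1.5],"angular":[0,0,0]}]';python3 -m crank '[{"grip":1,"offset":[0,0,0.4],"angular":[0,0,0]},{"grip":1,"offset":[0,0,0.8],"angular":[0,0,0]}]';python3 -m crank '[{"grip":1,"offset":[0,0,0.4],"angular":[0,0,0]},{"grip":1,"offset":[0,0,0.8],"angular":[0,0,0]}]'
```

```text
t: 18.95
tcp_pos: [0.5559, -0.0997, 0.1448]
tool_rot: [0.207, 0.978, -0.0, -0.0]
force: [0.0, -0.2, -0.5]
finger_gap: 0.273
t: 19.15
tcp_pos: [0.5559, -0.0997, 0.144]
tool_rot: [0.207, 0.978, -0.0, -0.0]
force: [0.1, 0.4, -0.3]
finger_gap: 0.282
t: 19.35
tcp_pos: [0.556, -0.0997, 0.1433]
tool_rot: [0.207, 0.978, -0.0, -0.0]
force: [-1.2, 0.9, 2.2]
finger_gap: 0.277
```

```bash
python3 -m crank '[{"grip":1,"offset":[0,0,0.5],"angular":[0,0,0]},{"grip":1,"offset":[0,0,1],"angular":[0,0,0]}]';python3 -m crank '[{"grip":1,"offset":[0,0,0.5],"angular":[0,0,0]},{"grip":1,"offset":[0,0,1],"angular":[0,0,0]}]'
```

```text
t: 19.55
tcp_pos: [0.5562, -0.0998, 0.1432]
tool_rot: [0.207, 0.978, -0.0, 0.0]
force: [-1.5, 1.9, 8.4]
finger_gap: 0.279
t: 19.75
tcp_pos: [0.5564, -0.0998, 0.1432]
tool_rot: [0.207, 0.978, -0.0, 0.001]
force: [-4.1, 1.0, 14.0]
finger_gap: 0.276
```

Hard stop at z=0.1432, 14.3 mm below first contact. Adding a little more, then holding.

```bash
python3 -m crank '[{"grip":1,"offset":[0,0,0.3],"angular":[0,0,0]},{"grip":1,"offset":[0,0,0.4],"angular":[0,0,0]},{"grip":1,"offset":[0,0,0.4],"angular":[0,0,0]}]'; python3 -m crank '[{"grip":1,"offset":[0,0,0],"angular":[0,0,0]},{"grip":1,"offset":[0,0,0],"angular":[0,0,0]},{"grip":1,"offset":[0,0,0],"angular":[0,0,0]}]'
```

```text
t: 20.05
tcp_pos: [0.5564, -0.0998, 0.1432]
tool_rot: [0.207, 0.978, -0.0, 0.001]
force: [-3.4, 1.0, 13.8]
finger_gap: 0.279
t: 20.35
tcp_pos: [0.5564, -0.0999, 0.1432]
tool_rot: [0.207, 0.978, -0.0, 0.001]
force: [-3.1, 0.7, 13.7]
finger_gap: 0.28
```

```bash
python3 -m crank '[{"grip":1,"offset":[0,0,0.3],"angular":[0,0,0]},{"grip":1,"offset":[0,0,0.6],"angular":[0,0,0]},{"grip":1,"offset":[0,0,0.6],"angular":[0,0,0]},{"grip":1,"offset":[0,0,0.6],"angular":[0,0,0]}]'; python3 -m crank '[{"grip":1,"offset":[0,0,0],"angular":[0,0,0]},{"grip":1,"offset":[0,0,0],"angular":[0,0,0]},{"grip":1,"offset":[0,0,0],"angular":[0,0,0]}]';python3 -m crank '[{"grip":1,"offset":[0,0,0],"angular":[0,0,0]},{"grip":1,"offset":[0,0,0],"angular":[0,0,0]},{"grip":1,"offset":[0,0,0],"angular":[0,0,0]},{"grip":1,"offset":[0,0,0],"angular":[0,0,0]}]'
```

```text
t: 20.75
tcp_pos: [0.5565, -0.0999, 0.1432]
tool_rot: [0.207, 0.978, -0.0, 0.001]
force: [-3.6, 1.0, 15.8]
finger_gap: 0.28
t: 21.05
tcp_pos: [0.5565, -0.0999, 0.1432]
tool_rot: [0.207, 0.978, -0.0, 0.001]
force: [-3.9, 1.4, 16.5]
finger_gap: 0.28
t: 21.45
tcp_pos: [0.5565, -0.0999, 0.1432]
tool_rot: [0.207, 0.978, -0.0, 0.001]
force: [-3.8, 3.0, 16.9]
finger_gap: 0.281
```

```bash
python3 -m crank '[{"grip":1,"offset":[0,0,-1.5],"angular":[0,0,0]},{"grip":1,"offset":[0,0,-4],"angular":[0,0,0]},{"grip":1,"offset":[0,0,-8],"angular":[0,0,0]},{"grip":1,"offset":[0,0,-16],"angular":[0,0,0]},{"grip":1,"offset":[0,0,-32],"angular":[0,0,0]},{"grip":1,"offset":[0,0,-48],"angular":[0,0,0]},{"grip":1,"offset":[0,0,-57],"angular":[0,0,0]},{"grip":1,"offset":[0,0,-60],"angular":[0,0,0]},{"grip":1,"offset":[0,0,-60],"angular":[0,0,0]}]'; python3 - <<'E'
from station import manip
import numpy as np
from scipy.spatial.transform import Rotation as Ro
s=manip.sense();R=Ro.from_quat(s["tool_rot"]).as_matrix()
print(s["tcp_pos"],R.T@(np.array([.506,.2325,.2])-s["tcp_pos"])*1000)
E
```

```text
t: 22.35
tcp_pos: [0.5561, -0.0998, 0.2006]
tool_rot: [0.207, 0.978, -0.0, 0.0]
force: [0.5, -0.3, -2.5]
finger_gap: 0.279
[ 0.55611775 -0.09975775  0.20055677] [180.61287014 283.34801536   0.45085155]
```

```bash
python3 -m crank '[{"grip":1,"offset":[13,20,0],"angular":[0,0,0]},{"grip":1,"offset":[36,57,0],"angular":[0,0,0]},{"grip":1,"offset":[61,96,0],"angular":[0,0,0]},{"grip":1,"offset":[87,136,0],"angular":[0,0,0]},{"grip":1,"offset":[112,176,0],"angular":[0,0,0]},{"grip":1,"offset":[135,212,0],"angular":[0,0,0]},{"grip":1,"offset":[157,246,0],"angular":[0,0,0]},{"grip":1,"offset":[173,272,0],"angular":[0,0,0]},{"grip":1,"offset":[180.5,283,0],"angular":[0,0,0]},{"grip":1,"offset":[180.5,283,0],"angular":[0,0,0]}]'; python3 - <<'E'
from station import manip,vision
import cv2,numpy as np,pickle
from scipy.spatial.transform import Rotation as Ro
d={n:vision.snapshot(n) for n in("scene","top")};pickle.dump(d,open("c7.pkl","wb"))
f=lambda n,x,y,w,h,k:cv2.resize(cv2.cvtColor(np.array(d[n]["pixels"]),cv2.COLOR_RGB2BGR)[y:y+h,x:x+w],None,fx=k,fy=k,interpolation=2)
cv2.imwrite("pics/f1.png",np.vstack([f("scene",155,150,130,90,3),f("top",240,190,130,90,3)]))
cv2.imwrite("pics/f2.png",np.hstack([f("scene",280,110,100,100,4),f("top",90,190,100,100,4)]))
from dish import *
dish(d["top"],(110,205,185,275)); dish(d["scene"],(300,175,350,210))
s=manip.sense();R=Ro.from_quat(s["tool_rot"]).as_matrix()
print(s["t"],s["tcp_pos"],s["tool_rot"],R.T@(np.array([.506,.2325,.106])-s["tcp_pos"])*1000)
P=np.array([s["tcp_pos"][0],s["tcp_pos"][1]]);z=s["tcp_pos"][2]-.098
for h in(0,.15):
  X=[*P,z+h];print((proj(d["scene"],X)-[280,110])*4,(proj(d["top"],X)-[90,190])*4+[400,0])
E
```

```text
t: 23.35
tcp_pos: [0.505, 0.2334, 0.1996]
tool_rot: [0.206, 0.979, -0.0, -0.001]
force: [0.1, 0.7, -1.8]
finger_gap: 0.282
dish minenc 504.7648010253906 233.73912048339844 59.68397521972656 fit [0.5049 0.2329] 0.05850438647641012
dish minenc 509.7110290527344 231.83432006835938 60.26569366455078 fit [0.5091 0.2315] 0.058970078152566635
23.45 [0.5058 0.2313 0.1998] [ 0.2072  0.9783 -0.0007 -0.0003] [ 0.2375  1.3215 93.7891]
[187.4454 228.0306] [592.1695 204.4864]
[209.5045  48.0645] [518.0469 214.5048]
```

View pics/f1.png

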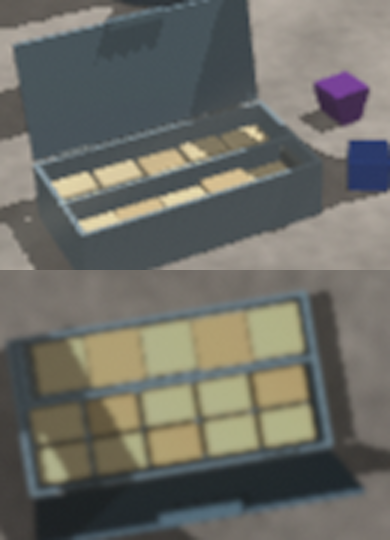

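View pics/f2.png

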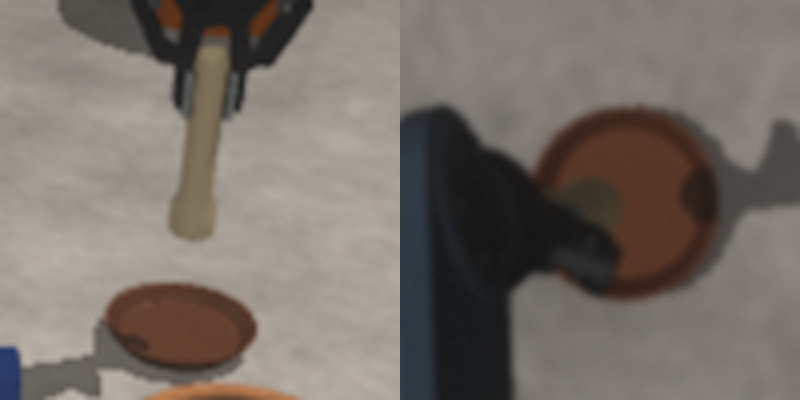

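Both pushed chunks are down flush with the row, as seen in the scene crop around (140,210) and (228,182). The tamper hangs upright, its foot at (192,230) as predicted, and the dish hasn't moved. Lowering it into the dish.

```bash
python3 -m crank '[{"grip":1,"offset":[0,0.5,10],"angular":[0,0,0]},{"grip":1,"offset":[0,0.5,30],"angular":[0,0,0]},{"grip":1,"offset":[0,0.5,52],"angular":[0,0,0]},{"grip":1,"offset":[0,0.5,70],"angular":[0,0,0]},{"grip":1,"offset":[0,0.5,80],"angular":[0,0,0]},{"grip":1,"offset":[0,0.5,86],"angular":[0,0,0]},{"grip":1,"offset":[0,0.5,89],"angular":[0,0,0]},{"grip":1,"offset":[0,0.5,91],"angular":[0,0,0]},{"grip":1,"offset":[0,0.5,91],"angular":[0,0,0]},{"grip":1,"offset":[0,0.5,91],"angular":[0,0,0]}]'; python3 -m crank '[{"grip":1,"offset":[0,0,0.5],"angular":[0,0,0]},{"grip":1,"offset":[0,0,1],"angular":[0,0,0]},{"grip":1,"offset":[0,0,1.5],"angular":[0,0,0]},{"grip":1,"offset":[0,0,2],"angular":[0,0,0]}]'
```

```text
t: 24.45
tcp_pos: [0.5065, 0.2328, 0.1099]
tool_rot: [0.207, 0.978, 0.0, 0.001]
force: [1.3, -0.8, -2.6]
finger_gap: 0.277
t: 24.85
tcp_pos: [0.5061, 0.2327, 0.1073]
tool_rot: [0.207, 0.978, 0.0, 0.0]
force: [0.5, -0.2, -1.9]
finger_gap: 0.275
```

```bash
python3 -m crank '[{"grip":1,"offset":[0,0,0.5],"angular":[0,0,0]},{"grip":1,"offset":[0,0,1],"angular":[0,0,0]},{"grip":1,"offset":[0,0,1.5],"angular":[0,0,0]}]'; python3 -m crank '[{"grip":1,"offset":[0,0,0.4],"angular":[0,0,0]},{"grip":1,"offset":[0,0,0.8],"angular":[0,0,0]}]'
```

```text
t: 25.15
tcp_pos: [0.5061, 0.2326, 0.1057]
tool_rot: [0.207, 0.978, -0.0, -0.0]
force: [-0.2, 0.3, -1.8]
finger_gap: 0.282
t: 25.35
tcp_pos: [0.5062, 0.2326, 0.1053]
tool_rot: [0.207, 0.978, -0.0, 0.0]
force: [-0.5, -0.7, 2.6]
finger_gap: 0.278
```

```bash
python3 -m crank '[{"grip":1,"offset":[0,0,-0.2],"angular":[0,0,0]},{"grip":1,"offset":[0,0,-0.2],"angular":[0,0,0]}]' 20; python3 -m crank '[{"grip":0.68,"offset":[0,0,0],"angular":[0,0,0]},{"grip":0.62,"offset":[0,0,0],"angular":[0,0,0]},{"grip":0.5,"offset":[0,0,0],"angular":[0,0,0]},{"grip":0.3,"offset":[0,0,0],"angular":[0,0,0]},{"grip":0,"offset":[0,0,0],"angular":[0,0,0]},{"grip":0,"offset":[0,0,0],"angular":[0,0,0]},{"grip":0,"offset":[0,0,0],"angular":[0,0,0]}]'
```

```text
t: 25.55
tcp_pos: [0.5062, 0.2326, 0.1053]
tool_rot: [0.207, 0.978, 0.0, 0.0]
force: [-1.1, -0.3, -0.9]
finger_gap: 0.278
t: 26.25
tcp_pos: [0.5061, 0.2326, 0.1052]
tool_rot: [0.207, 0.978, 0.0, 0.0]
force: [0.4, 0.2, -0.6]
finger_gap: 1.003
```

```bash
python3 - <<'E'
from station import vision
import cv2,numpy as np
d={n:vision.snapshot(n) for n in("scene","top")}
f=lambda n,x,y,w,h,k:cv2.resize(cv2.cvtColor(np.array(d[n]["pixels"]),cv2.COLOR_RGB2BGR)[y:y+h,x:x+w],None,fx=k,fy=k,interpolation=2)
cv2.imwrite("pics/g1.png",np.hstack([f("scene",280,110,100,100,4),f("top",90,190,100,100,4)]))
E
```

```text
(no output)
```

View pics/g1.png

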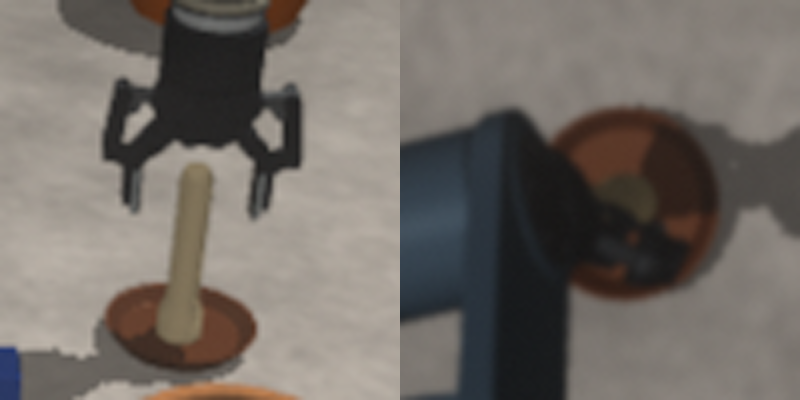

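The tamper stands free between the open fingers, with its foot at (180,330) on the dish middle. Raising straight up, then backing off to the start side.

```bash
python3 -m crank '[{"grip":0,"offset":[0,0,-5],"angular":[0,0,0]},{"grip":0,"offset":[0,0,-20],"angular":[0,0,0]},{"grip":0,"offset":[0,0,-45],"angular":[0,0,0]},{"grip":0,"offset":[0,0,-75],"angular":[0,0,0]},{"grip":0,"offset":[0,0,-105],"angular":[0,0,0]},{"grip":0,"offset":[0,0,-125],"angular":[0,0,0]},{"grip":0,"offset":[0,0,-130],"angular":[0,0,0]}]'; python3 -m crank '[{"grip":0,"offset":[15,10,0],"angular":[0,0,0]},{"grip":0,"offset":[50,30,0],"angular":[0,0,0]},{"grip":0,"offset":[90,55,0],"angular":[0,0,0]},{"grip":0,"offset":[130,80,0],"angular":[0,0,0]},{"grip":0,"offset":[170,105,0],"angular":[0,0,0]},{"grip":0,"offset":[210,130,0],"angular":[0,0,0]},{"grip":0,"offset":[245,150,0],"angular":[0,0,0]},{"grip":0,"offset":[265,165,0],"angular":[0,0,0]},{"grip":0,"offset":[270,170,0],"angular":[0,0,0]},{"grip":0,"offset":[270,170,0],"angular":[0,0,0]}]'
python3 - <<'E'
from station import vision,manip
import cv2,numpy as np,pickle
from dish import *
d={n:vision.snapshot(n) for n in("scene","top")};pickle.dump(d,open("c9.pkl","wb"))
f=lambda n,x,y,w,h,k:cv2.resize(cv2.cvtColor(np.array(d[n]["pixels"]),cv2.COLOR_RGB2BGR)[y:y+h,x:x+w],None,fx=k,fy=k,interpolation=2)
cv2.imwrite("pics/e1.png",f("scene",110,130,260,170,3))
cv2.imwrite("pics/e2.png",f("top",100,80,320,210,2.4))
dish(d["top"],(110,205,185,275)); dish(d["scene"],(300,175,350,210))
T=np.array(d["top"]["pixels"])[205:275,110:200].astype(int)
m=((T[...,1]>120)&(T[...,1]-T[...,2]>15)).astype(np.uint8)
mm=cv2.moments(m,True)
if mm["m00"]:
    u=mm["m10"]/mm["m00"]+110;v=mm["m01"]/mm["m00"]+205
    print(u,v,mm["m00"],plane(d["top"],(u,v),.154))
for z in(.007,.157):print((proj(d["scene"],[.5061,.2326,z])-[110,130])*3)
E
```

```text
t: 27.05
tcp_pos: [0.5076, 0.2331, 0.2382]
tool_rot: [0.207, 0.978, 0.001, 0.003]
force: [0.5, 0.3, -0.2]
finger_gap: 1.001
t: 28.05
tcp_pos: [0.3276, 0.4978, 0.2343]
tool_rot: [0.206, 0.978, -0.001, -0.0]
force: [-0.1, -0.1, -0.3]
finger_gap: 1.004
dish minenc 503.9252014160156 233.24545288085938 59.176517486572266 fit [0.5044 0.2334] 0.0586594393806107
dish minenc 510.3620300292969 230.64715576171875 60.44346618652344 fit [0.5097 0.2308] 0.05902215526132945
131.18367346938777 242.14285714285714 49.0 [0.5053 0.2335 0.154 ]
[642.3778 187.9342]
[657.7135  63.2948]
```

View pics/e1.png

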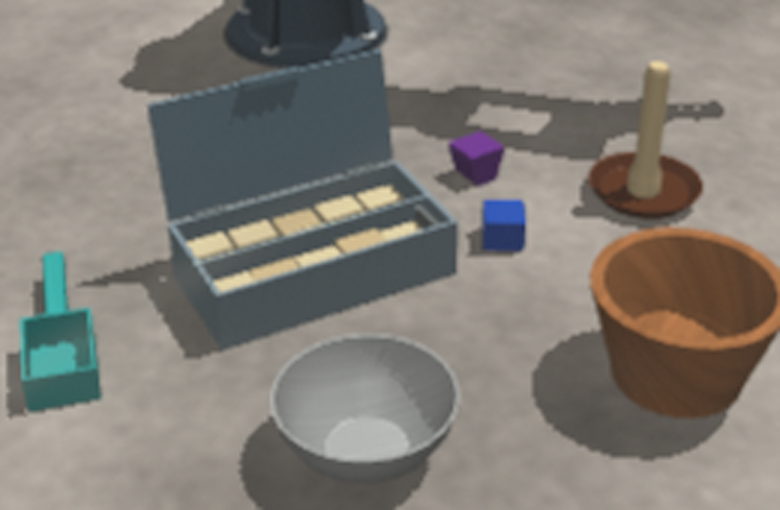

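View pics/e2.png

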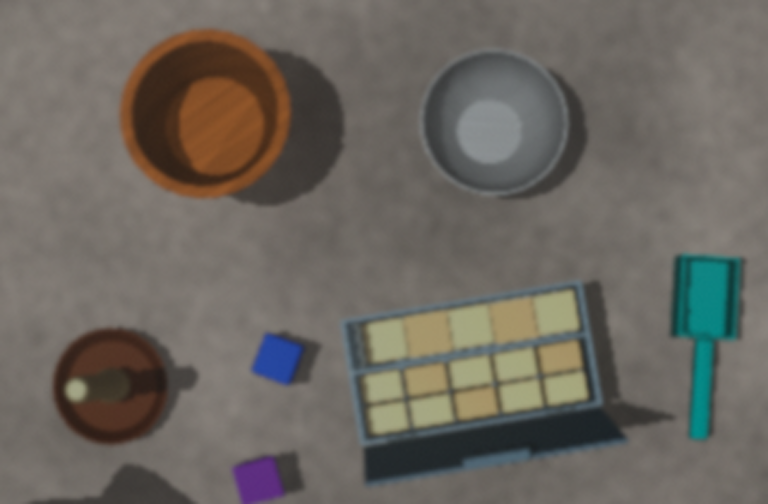

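The row is level in both views, top view (365–580, 290–360). The tamper is upright at (0.505, 0.2335), which matches the dish centre at (0.505, 0.233), and the bystanders are undisturbed. Handing in.

```bash
python3 -c "
from station import manip
print(manip.sense()['t'],manip.sign_off())"
```

```text
the job is handed in; nothing more can be done
28.15 None
```

I tamped both proud chunks down level with the row, stood the tamper back in the middle of the dish, and handed the job in at 28 s of the 72 s allowed.

- **Tamping:** I lowered the tamper slowly onto chunk2, then chunk4. Each went down about 14.4 mm, wedging first and then stopping hard on the floor. The final push on each was about 18 N, held for over half a second. That is the wrist reading of about 16 N plus the 2.2 N tamper weight. The highest push I read was about 19 N, sampled at the end of each move, far below 35 N.
- **Row:** In the last pictures all five chunks look level from both views. The hard-stop heights put the two chunks at about 34 and 39 mm tall, inside the 33 to 40 range. How flat they lie on the floor is inferred from those stops, since the box wall hides the undersides.
- **Tamper and dish:** The tamper stands upright and free. Its top is at (0.505, 0.2335), and the top view puts the dish centre at (0.504, 0.233). The dish moved less than 1 mm.
- **Bystanders:** The mortar, bowl, scoop and the blue and purple look-alikes look unmoved, judged by eye only.
- **Disagreement:** The two cameras place the dish centre about 5 mm apart. I used the mean of the two to place the tamper, so it may be a few millimetres off centre.

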